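# Put the amber filter slider away in its hinged case

### The arm

A 6-joint arm with a two-finger parallel gripper is mounted at the origin on the work surface. World frame = base frame: x ahead of the robot, y to its left, z up, the work surface at z = 0. Lengths are in m, angles in degrees, forces in N, time in s.
With the tool pointing down it reaches from about 0.375 to 0.9 m from the base axis. Payload 3.1 kg.
Tool frame: the origin (TCP) lies at the very end of the fingers, on their centre line; the grasp point (between the pads) lies bot.hold_point_z behind it (bot.hold_point_z is the distance from the TCP to the grasp point, in m); z points along the fingers, y is the line along which they close (so a half turn about z gives the same grasp; the last joint's range is limited). The gripper opens to 87 mm and grips with 3 to 60 N. Pads are 19 mm wide; open, the fingers measure 117 mm over their backs; the gripper's body (75 mm by 190 mm) begins 51 mm behind the grasp point.
Start: joints at [-86.946, 30.224, 82.088, -0, 67.689, -10.227], TCP at [0.144, -0.608, 0.223] pointing down, gripper open.
Joint ranges: [-176.69, 176.69], [-43.24, 126.21], [12.49, 139.97], [-82, 262], [0, 151.66], [-163.58, 163.58]. Speed limits (degrees/s): [159.86, 159.86, 180, 180, 180, 180].

### API

Orientations are given as a 3x3 rotation matrix whose columns are the frame's x, y, z axes.
In Python, from rig import bot gives the robot as it stands.
- The arm moves only by the tool apply_moves, never from a script. Its argument "plan" is one flat list of numbers, 4 for each row, row after row: the shift along the world's x, y, z normalised to -1 to 1, where 1 is 0.05 m, then the turn about the world's z normalised to -1 to 1, where 1 is 10 degrees. A call has 1 to 12 rows; each row shifts and turns the commanded pose from where the row before left it; what a row does not reach is not made up. A row lasts 1/8 s, in which the tool goes at most 62.5 mm and 10.7 degrees, less where a joint would pass 70% of its speed; a pose out of reach is approached as far as the arm can. A call with a number of a shift or a turn outside -1 to 1 is refused whole. A call with a gripper value outside its range is refused whole. "grip" is the closure, from -1 (fully open) to 1 (shut), so that 0 is half open, set as the call begins (left out, the last holds). The fingers move at their own pace and stop on an object; the grip force is fixed at half the most. Time passes only in rows, so rows that do not move let the fingers close. It gives the time, the measured TCP pose, the force, the opening and the grip force at its end, in the units of the state.
- bot.read_state(): the state, without advancing time (a new reading comes with each control period).
- bot.capture(name): name is "side" or "top"; returns (picture, depth): 400x640x3 uint8, red, green, blue; 400x640 float32, m along the optical axis (not along the pixel's ray), 0 where there is no reading.
- bot.camera_info(name): a dict with "vertical_fov" (degrees; the focal length in pixels is half the picture's height over the tangent of half this angle, whatever the lens; pixels are square), "cx", "cy" (the principal point, pixels), "rvec" (rotation vector, rad) and "tvec" (3), from world to camera coordinates, as OpenCV has them. Camera axes: x right, y down, z forward; pixel columns grow to the right and rows downward; lengths in m; the calibration is good to about 2 mm. A picture is of the moment at which its call begins. camera_info takes no time and is no camera call.
- bot.hand_in(): hands the job in; it is judged then, once.
Trained networks look in the newest picture that a camera, given by its name, has taken for a name from the list of things; names that differ only in an ending like _2 or _b are one class to them, and where a whole thing is asked for, a point or a joint stands for the part that bears it (a point fixed in the world has none). Each returns a list of dicts, best first, with "p" (0 to 1); they miss things now and then, are a little off and sometimes report something else, mostly with a low value. They report only what shows in the picture. A call takes as long as a camera call. They do not tell look-alikes from the thing itself.
- bot.outline_of(camera, target): "mask" (400x640 bool, what is visible of it) and "xy" ([column, row] as shares, 0 to 1, of the picture: columns of its width, rows of its height, amid what is visible of it).
- bot.pinpoint(camera, target): "xy" ([column, row] as shares, 0 to 1, of the picture: columns of its width, rows of its height: a listed point, or the origin of a listed thing).
The state is a dict: "time_s": time; "joint_positions": joint angles; "qvel": joint speeds; "tau": joint torques, N m; "position": TCP position; "tcp_rot": TCP orientation; "force": force on the tool from outside, world axes, zero at the start; "moment": the same for the moment, N m; "opening": opening from 0.0 (shut) to 1.0 (fully open); "grasp_force": force on a finger pad.
Only numpy, scipy, OpenCV 4.12 (cv2) and the standard library are available. Lean on these libraries where they do the work, as an engineer would, in place of code of your own. Each camera call takes 0.05 s, during which the arm holds its last target. There are 200 camera calls.

### The job

Put the amber filter slider away: lift it out of the slotted rack, lay it flat on the teal mat and let go so that you can take it again across its width, then lay it flat in the nest of the opened hinged case and shut the lid fully. Leave the green and blue sliders in the rack and do not disturb the other things on the bench.

Things in the scene. Friction and masses are not known exactly. Their poses are not given: they have to be found in the camera images.
- amber_slider_center (a point): Centre of the amber filter slider: rigid black plate 80 (x) x 10 (y) x 44 mm (z), about 60 g, round amber glass in both faces, orange strips along its long edges. Starts standing on a long edge in one of the rack's slots, z up, top edge 49 mm and centre 27 mm above the bench. Either face may end up. Standing free it is stable; tilted over 13 degrees and let go, it topples flat.
- green_slider_center (a point): Centre of the same kind of slider with green glass and green edge strips, in another slot of the rack. To be left there.
- blue_slider_center (a point): Centre of the same kind of slider with blue glass and blue edge strips, in another slot of the rack. To be left there.
- rack: Fixed aluminium rack, 96 x 160 mm, origin at the centre of its underside. Three slots along its x axis at y = -58, 0, +58 mm, 13 mm wide between white ribs 5 mm thick; slot floor 5 mm, tops of ribs and end walls 15 mm above the bench, so 34 mm of each slider stands clear. Which slider is in which slot varies; rack and case may change sides of the table.
- mat_top (a point): Centre of the top face of the fixed teal rubber mat, 160 mm (x) x 170 mm (y), top 3 mm above the bench. It lies between the case and the rack.
- nest (a point): Where the slider's centre comes when it lies fully down in the nest, 17 mm above the bench, at the middle of the case; axes as the case's. The slider's length goes along x (either way round), its thickness along z. It rests on a grey block 60 x 34 mm, top 12 mm above the bench, between grey corner stops, tops 21 mm above the bench and flared outwards, with 2.5 mm play on every side.
- case: Fixed black open base of the case, 112 mm (x) x 124 mm (y), walls 4 mm thick and 22 mm high, inner floor 4 mm above the bench; origin at the centre of its underside, x from the yellow tab side towards the hinge. Along the middle 52 mm of each long side of the nest fingers have free room beside the slider, down to the inner floor and 36 mm out to the side wall.
- case_lid (a joint): Angle of the case's blue lid: 0 shut, up to 1.75 rad fully open (a little past upright, leaning away); starts up to 0.15 ajar. The hinge is stiff: the lid stays at any angle where it is left and takes about 1.5 N at the tab to move. The lid is a shallow shell 112 x 124 mm, 14 mm deep over all, walls and top 4 mm thick, open side towards the base.
- lid_tab (a point): Grip point in the lid's yellow tab; moves with the lid, y axis along the hinge. The tab is 20 mm wide (y), 10 mm thick and sticks out 34 mm from the lid's front edge; this point is 20 mm out from that edge, half-way through the thickness, 132 mm from the hinge axis, 27 mm above the bench when shut, with nothing below it but the bench.
- lid_hinge (a point): Point on the hinge axis, at the middle of the case's rear top edge, 22.5 mm above the bench and 56 mm along the case's x from its middle. The lid turns about its y axis, the case's y; its x and z turn with the lid (lid extends to -x, outer face towards +z).
- objective: Loose microscope objective, a steel barrel 29 mm wide and 46 mm tall standing on the bench; a bystander, not to be disturbed. Origin under its middle.
- oil_bottle: Loose small amber bottle, 30 mm wide, 62 mm tall; a bystander, not to be disturbed. Origin under its middle.
- cleaner_bottle: Loose white bottle with blue cap, 40 mm wide, 110 mm tall; a bystander, not to be disturbed. Origin under its middle.
- brush: Loose brush, 150 mm long, lying on the bench to one side; a bystander, not to be disturbed. Origin under its middle.
- cap_tub: Loose grey round tub, 56 mm wide, 34 mm tall; a bystander, not to be disturbed. Origin under its middle.
Things that resemble listed ones, but are neither listed nor needed, are in the scene too. What is shaped like the case but brown is not meant. What is shaped like the part that bears amber_slider_center but pink is not meant.

How it is judged:
By the outcome, as a careful person would: the job done as asked, in the order asked, and still so for the second after the job is handed in, with the robot touching nothing.
It also fails if it takes over 67 s, if anything falls off the work surface, if the arm or the gripper's body presses on something with over 40 N, if the wrist force passes 120 N, or if a joint passes its speed limit or range.

## Working session

There is one attempt and no reset: what is moved stays moved. The work goes in short steps, Python scripts to look and compute and a tool call to move; the robot and the scene stay as the last step left them, time stands still between calls to the robot, and variables do not carry over. Pictures are saved under pics/ and viewed, at most 10 in all, crops included, and the job is handed in when it is done.

Besides the shell and the picture viewer there is one more tool, called after "Emit:" as name(argument=value, ...) on one line, values as JSON. apply_moves: Moves the arm, as the interface text tells. Its arguments: {"type":"object","properties":{"plan":{"type":"array","items":{"type":"number"}},"grip":{"type":"number"}},"required":["plan"]}

```bash
ls; mkdir -p pics
cat > h.py <<'E'
import numpy as np, cv2
from rig import bot
def cam(n):
    c=bot.camera_info(n); f=200/np.tan(np.radians(c["vertical_fov"])/2)
    K=np.array([[f,0,c["cx"]],[0,f,c["cy"]],[0,0,1]]); R=cv2.Rodrigues(np.array(c["rvec"],float))[0]
    return K,R,np.array(c["tvec"],float).ravel()
def ray(n,u,v,z):
    "world point on pixel ray at height z"
    K,R,t=cam(n); d=R.T@np.linalg.solve(K,[u,v,1]); o=-R.T@t
    return o+d*(z-o[2])/d[2]
def cloud(n,dep):
    K,R,t=cam(n); v,u=np.mgrid[:400,:640]
    p=np.stack([(u-K[0,2])/K[0,0]*dep,(v-K[1,2])/K[1,1]*dep,dep],-1)
    return (p-t)@R
E
python3 - <<'E'
from h import *
for n in("top","side"):
    im,d=bot.capture(n); cv2.imwrite(f"pics/{n}0.png",im[...,::-1]); np.save(f"{n}0.npy",d)
    K,R,t=cam(n); print(n,K[0,0],-R.T@t,R[2], bot.camera_info(n).keys())
    zs=dict(amber_slider_center=.027,green_slider_center=.027,blue_slider_center=.027,rack=0,mat_top=.003,nest=.017,case=0,lid_tab=.03,lid_hinge=.0225,objective=0,oil_bottle=0,cleaner_bottle=0,brush=0,cap_tub=0)
    for k,z in zs.items():
        for r in bot.pinpoint(n,k)[:3]:
            u,v=r["xy"][0]*640,r["xy"][1]*400
            print(k,round(r["p"],2),round(u),round(v),ray(n,u,v,z)[:2].round(4))
print(bot.hold_point_z,bot.read_state())
E
```

```text
pics
top 517.2911618888954 [0.22328045 0.06770346 1.79607451] [ 1.52904528e-01 -7.47423832e-04 -9.88240683e-01] dict_keys(['vertical_fov', 'cx', 'cy', 'rvec', 'tvec'])
amber_slider_center 0.57 397 193 [ 0.5073 -0.2326]
amber_slider_center 0.42 412 159 [ 0.6261 -0.2886]
amber_slider_center 0.4 254 201 [0.4846 0.2647]
green_slider_center 0.57 433 194 [ 0.5029 -0.3548]
blue_slider_center 0.42 414 195 [ 0.5005 -0.2909]
rack 0.65 410 196 [ 0.5025 -0.2832]
rack 0.63 256 198 [0.4982 0.2597]
mat_top 0.87 323 203 [0.4798 0.0255]
nest 0.9 233 259 [0.2847 0.3329]
nest 0.62 252 204 [0.4735 0.2708]
nest 0.58 138 206 [0.4705 0.6668]
case 0.77 237 256 [0.2967 0.3233]
case 0.59 255 200 [0.4928 0.263 ]
case 0.59 137 206 [0.4743 0.6767]
lid_tab 0.86 236 280 [0.2134 0.3202]
lid_tab 0.61 249 220 [0.4184 0.2787]
lid_tab 0.56 137 229 [0.3906 0.6615]
lid_hinge 0.9 252 183 [0.5491 0.2698]
lid_hinge 0.85 135 193 [0.5157 0.6781]
lid_hinge 0.43 412 197 [ 0.4957 -0.2844]
objective 0.52 356 156 [ 0.6463 -0.0969]
objective 0.42 251 220 [0.4214 0.2772]
oil_bottle 0.45 325 158 [0.6407 0.0151]
cleaner_bottle 0.65 30
[... 1320 characters left out ...]
777525e-04,
        6.76889898e+01, -1.02269802e+01]), 'qvel': array([ 0.02391124, -0.05594207, -0.0564922 ,  0.00190896, -0.00119284,
       -0.0541319 ]), 'tau': array([-1.13851405e-05, -4.40005875e+01, -1.76981860e+01,  6.32455247e-02,
        5.03451924e-02, -1.81813988e-05]), 'position': array([ 0.14361184, -0.60827072,  0.2225494 ]), 'tcp_rot': array([[ 9.73255868e-01,  2.29723779e-01,  5.65819296e-06],
       [ 2.29723779e-01, -9.73255868e-01, -1.21682439e-05],
       [ 2.71153454e-06,  1.31426362e-05, -1.00000000e+00]]), 'force': array([ 0.10329144, -0.1435531 ,  0.11692253]), 'moment': array([-0.02377209,  0.0380714 ,  0.00358936]), 'grasp_force': 0.0, 'opening': 0.9974877863352759}
```

Run:
```python
import cv2
a=cv2.imread("pics/top0.png")[110:310,100:500]; cv2.imwrite("pics/topc.png",cv2.resize(a,(800,400),interpolation=cv2.INTER_CUBIC))
a=cv2.imread("pics/side0.png")[110:300,160:460]; cv2.imwrite("pics/sidec.png",cv2.resize(a,(800,507),interpolation=cv2.INTER_CUBIC))
```

```text
(no output)
```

View pics/topc.png

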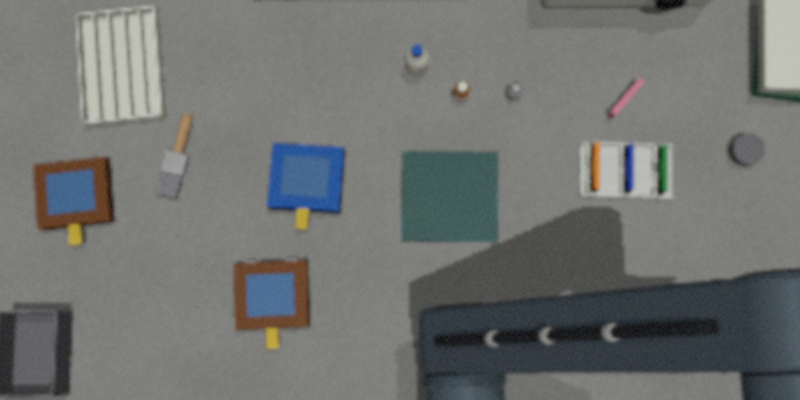

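View pics/sidec.png

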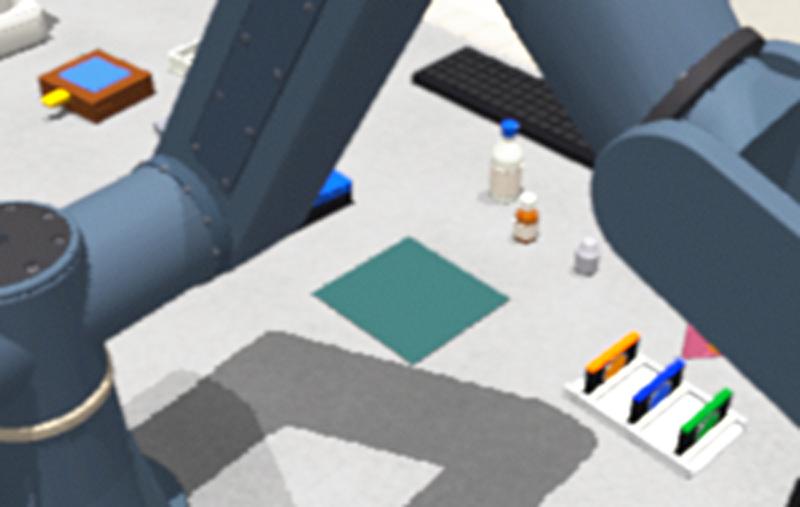

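The amber slider is at top (398,193), in the leftmost rack slot. The pink look-alike is at (412,159). The target case is the blue-lidded, black-based one at (252,198); the brown ones at (137,206) and (237,256) are look-alikes. Next I'll measure these by colour.

```bash
cat >> h.py <<'E'
def blob(n,im,box,lo,hi,z,show=True):
    "largest HSV blob in box(u0,v0,u1,v1): world centre and long-axis angle, at height z"
    hsv=cv2.cvtColor(im,cv2.COLOR_RGB2HSV); m=cv2.inRange(hsv,lo,hi); b=np.zeros_like(m); b[box[1]:box[3],box[0]:box[2]]=1
    k,l,s,c=cv2.connectedComponentsWithStats(m*b)
    i=1+np.argmax(s[1:,4]); vs,us=np.nonzero(l==i)
    P=np.array([ray(n,u,v,z)[:2] for u,v in zip(us,vs)])
    r=cv2.minAreaRect(P.astype(np.float32)*1000)
    w,V=np.linalg.eigh(np.cov(P.T)); a=np.degrees(np.arctan2(V[1,1],V[0,1]))
    return P.mean(0).round(4),len(P),np.round(a,1),[np.round(x,1) for x in r]
E
python3 - <<'E'
from h import *
im=cv2.imread("pics/top0.png")[...,::-1].copy(); sd=cv2.imread("pics/side0.png")[...,::-1].copy()
d=np.load("top0.npy")
R=(385,175,440,212)
print("amber",blob("top",im,R,(5,120,80),(25,255,255),.049))
print("blue",blob("top",im,R,(110,120,50),(130,255,255),.049))
print("green",blob("top",im,R,(50,90,40),(85,255,255),.049))
print("rack",blob("top",im,(380,170,450,215),(0,0,150),(180,60,255),.012))
print("amberS",blob("side",sd,(370,230,405,260),(5,150,120),(20,255,255),.049))
print("mat",blob("top",im,(290,175,360,240),(75,60,40),(100,255,200),.003))
print("lid",blob("top",im,(225,170,285,220),(100,100,50),(130,255,255),.036))
print("tab",blob("top",im,(240,208,262,230),(20,120,100),(35,255,255),.034))
P=cloud("top",d)
for n,(u,v) in dict(lidc=(252,198),lidfront=(252,211),lidback=(253,185),tab=(251,220),mat=(325,205),amb=(398,193)).items():
    print(n,np.median(P[v-1:v+2,u-1:u+2].reshape(-1,3),0).round(4))
print(bot.read_state()["time_s"])
E
```

```text
amber (array([ 0.5056, -0.2287]), 70, np.float64(176.1), [array([ 504.3, -229.9]), array([10.3, 76.5]), np.float64(88.0)])
blue (array([ 0.502 , -0.2863]), 64, np.float64(177.3), [array([ 502.1, -286.3]), array([ 6.9, 73. ]), np.float64(87.8)])
green (array([ 0.5005, -0.344 ]), 70, np.float64(177.0), [array([ 500. , -342.7]), array([10.3, 76.5]), np.float64(87.5)])
rack (array([ 0.5052, -0.2497]), 423, np.float64(177.8), [array([ 506.7, -246.5]), array([73.5, 99.1]), np.float64(87.8)])
amberS (array([ 0.4963, -0.2437]), 76, np.float64(-178.0), [array([ 503. , -246.2]), array([24.4, 77.9]), np.float64(82.5)])
mat (array([0.4609, 0.0193]), 1997, np.float64(87.8), [array([462.9,  19.2]), array([164.2, 151.7]), np.float64(89.5)])Traceback (most recent call last):
  File "<stdin>", line 11, in <module>
  File "h.py", line 20, in blob
    P=np.array([ray(n,u,v,z)[:2] for u,v in zip(us,vs)])
                ~~~^^^^^^^^^
  File "h.py", line 9, in ray
    K,R,t=cam(n); d=R.T@np.linalg.solve(K,[u,v,1]); o=-R.T@t
          ~~~^^^
  File "h.py", line 4, in cam
    c=bot.camera_info(n); f=200/np.tan(np.radians(c["vertical_fov"])/2)
ValueError: time passes only in moves, steps and waits
```

```bash
sed -i 's/^def cam(n):/import functools\n@functools.lru_cache(None)\ndef cam(n):/' h.py
python3 - <<'E'
from h import *
im=cv2.imread("pics/top0.png")[...,::-1].copy(); d=np.load("top0.npy")
print("lid",blob("top",im,(225,170,285,220),(100,100,50),(130,255,255),.036))
print("tab",blob("top",im,(240,208,262,230),(20,120,100),(35,255,255),.034))
print("mat",blob("top",im,(290,175,360,240),(75,40,20),(105,255,200),.003))
P=cloud("top",d)
for n,(u,v) in dict(lidc=(252,198),lidfront=(252,211),lidback=(253,185),tab=(251,220),mat=(325,205),amb=(398,193),rackfloor=(406,195)).items():
    print(n,np.median(P[v-1:v+2,u-1:u+2].reshape(-1,3),0).round(4))
print(bot.read_state()["time_s"])
E
```

```text
lid (array([0.492, 0.267]), 1166, np.float64(87.7), [array([491.8, 267.2]), array([125.1, 113. ]), np.float64(86.3)])
tab (array([0.4207, 0.273 ]), 57, np.float64(172.5), [array([418.9, 272.3]), array([20.6, 31. ]), np.float64(89.5)])
mat (array([0.4606, 0.0188]), 2126, np.float64(87.1), [array([461.1,  18.8]), array([165.2, 155.1]), np.float64(89.5)])
lidc [0.4925 0.2679 0.0409]
lidfront [0.4471 0.2683 0.0425]
lidback [0.5382 0.2654 0.0376]
tab [0.4162 0.2712 0.0416]
mat [0.4712 0.0174 0.0051]
amb [ 0.5045 -0.2314  0.0491]
rackfloor [ 0.5029 -0.2677  0.0053]
1.5
```

Emit:
apply_moves(plan=[0.4,0.4,0,-0.3,0.72,0.76,-0.1,-0.3,0.72,0.76,-0.1,-0.3,0.72,0.76,-0.1,-0.3,0.72,0.76,-0.1,-0.3,0.72,0.76,-0.1,-0.08,0.72,0.76,-0.1,0,0.72,0.76,-0.1,0,0.72,0.76,-0.1,0,0.72,0.76,-0.1,0,0.34,0.34,0,0,0,0,0,0], grip=0.2)

```text
time_s: 3.0
position: [0.5057, -0.2279, 0.1776]
tcp_rot: [[0.999, -0.041, 0.0], [-0.041, -0.999, -0.0], [0.0, 0.0, -1.0]]
force: [-0.4, -0.3, -0.5]
opening: 0.4
grasp_force: 0.0
```

Emit:
apply_moves(plan=[0,-0.02,-0.6,0,0,0,-0.7,0,0,0,-0.7,0,0,0,-0.6,0,0,0,-0.42,0,0,0,0,0])

```text
time_s: 3.75
position: [0.5029, -0.2306, 0.0252]
tcp_rot: [[0.999, -0.045, -0.003], [-0.045, -0.999, 0.002], [-0.003, -0.002, -1.0]]
force: [-0.6, 0.3, 0.0]
opening: 0.402
grasp_force: 0.0
```

Emit:
apply_moves(plan=[0,0,0,0,0,0,0,0,0,0,0,0,0,0,0,0], grip=1)

```text
time_s: 4.25
position: [0.5051, -0.2306, 0.0274]
tcp_rot: [[0.999, -0.044, 0.001], [-0.044, -0.999, -0.001], [0.001, 0.001, -1.0]]
force: [0.2, -0.9, 4.2]
opening: 0.111
grasp_force: 30.0
```

Emit:
apply_moves(plan=[0,0,0.5,0,0,0,0.6,0,-0.1,0.4,0.4,0,-0.1,0.7,0,0,-0.1,0.7,0,0,-0.1,0.7,0,0,-0.1,0.7,0,0,-0.1,0.7,0,0,-0.1,0.6,-0.4,0,0,0,-0.5,0,0,0,-0.35,0,0,0,0,0])

```text
time_s: 5.75
position: [0.4687, -0.0048, 0.0382]
tcp_rot: [[0.999, -0.044, -0.003], [-0.044, -0.999, 0.001], [-0.003, -0.001, -1.0]]
force: [-0.2, -0.1, -0.1]
opening: 0.112
grasp_force: 30.0
```

Emit:
apply_moves(plan=[0,0,-0.15,0,0,0,-0.06,0,0,0,-0.04,0,0,0,0,0,0,0,0,0])

```text
time_s: 6.38
position: [0.4697, -0.0053, 0.0267]
tcp_rot: [[0.999, -0.044, 0.0], [-0.044, -0.999, -0.0], [0.0, 0.0, -1.0]]
force: [-0.3, 0.3, -1.7]
opening: 0.109
grasp_force: 30.0
```

Emit:
apply_moves(plan=[0,0,-0.02,0,0,0,0,0,0,0,0,0])

```text
time_s: 6.75
position: [0.4696, -0.0053, 0.0256]
tcp_rot: [[0.999, -0.044, -0.0], [-0.044, -0.999, 0.0], [-0.0, -0.0, -1.0]]
force: [0.3, 0.7, -0.3]
opening: 0.114
grasp_force: 30.0
```

Emit:
apply_moves(plan=[0,0,-0.02,0,0,0,0,0,0,0,0,0])

```text
time_s: 7.12
position: [0.4696, -0.0052, 0.0254]
tcp_rot: [[0.999, -0.044, 0.001], [-0.044, -0.999, -0.0], [0.001, 0.0, -1.0]]
force: [-1.1, 0.1, 7.0]
opening: 0.116
grasp_force: 30.0
```

Contact with the mat. I'll release and look before tipping it.

Emit:
apply_moves(plan=[0,0,0,0,0,0,0,0,0,0,0,0,0,0,0,0,0,0,0.2,0,0,0,0,0], grip=-1)

```text
time_s: 7.88
position: [0.4702, -0.0054, 0.0353]
tcp_rot: [[0.999, -0.044, 0.002], [-0.044, -0.999, -0.0], [0.002, 0.0, -1.0]]
force: [-0.3, -0.2, -1.3]
opening: 0.711
grasp_force: 0.0
```

Run:
```python
from h import *
o=[]
for n,b in(("top",(285,150,365,240)),("side",(260,160,400,265))):
    im,d=bot.capture(n); a=im[b[1]:b[3],b[0]:b[2],::-1]; o.append(cv2.resize(a,(390,390*a.shape[0]//a.shape[1]),interpolation=cv2.INTER_CUBIC))
h=max(x.shape[0] for x in o); o=[cv2.copyMakeBorder(x,0,h-x.shape[0],0,0,0) for x in o]
cv2.imwrite("pics/stand.png",np.hstack(o))
```

```text
(no output)
```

View pics/stand.png

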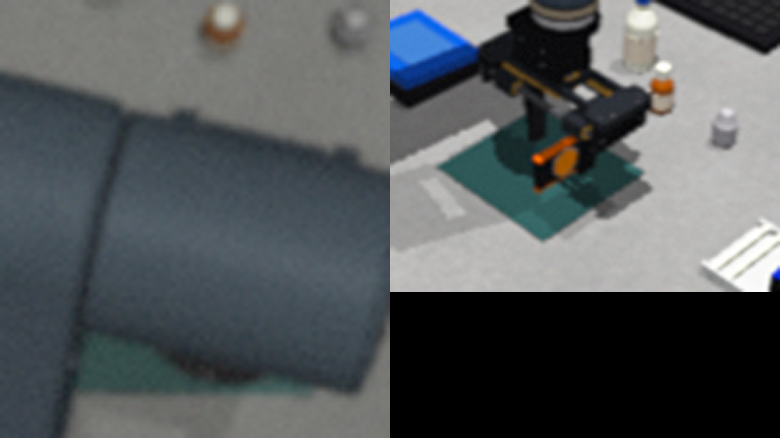

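The slider stands free on the mat between the open fingers. I'll tip it over towards +y with the -y finger.

Emit:
apply_moves(plan=[0,0.15,0,0,0,0.15,0,0,0,0.15,0,0,0,0.15,0,0,0,0.1,0,0,0,0.1,0,0,0,0.08,0,0,0,0.08,0,0,0,0.08,0,0,0,0,0,0])

```text
time_s: 9.22
position: [0.4696, 0.047, 0.0345]
tcp_rot: [[0.999, -0.044, -0.0], [-0.044, -0.999, 0.0], [-0.0, -0.0, -1.0]]
force: [-0.3, 0.5, 0.4]
opening: 1.001
grasp_force: 0.0
```

Run:
```python
from h import *
im,d=bot.capture("side"); a=im[160:265,260:400,::-1]; cv2.imwrite("pics/tip.png",cv2.resize(a,(560,420),interpolation=cv2.INTER_CUBIC))
```

```text
(no output)
```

View pics/tip.png

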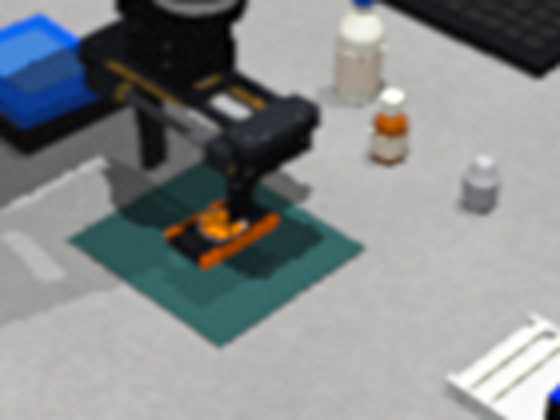

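The slider lies flat on the mat. Next I'll go to the lid tab.

Emit:
apply_moves(plan=[0,0,0.8,0,0,0,0.6,0,-0.18,0.7,0,-0.1,-0.18,0.75,0,-0.05,-0.18,0.75,0,0,-0.18,0.75,0,0,-0.18,0.75,0,0,-0.21,0.83,0,0,0,0,0,0], grip=-0.15)

```text
time_s: 10.4
position: [0.4133, 0.2753, 0.1046]
tcp_rot: [[0.998, -0.066, 0.0], [-0.066, -0.998, 0.0], [0.0, -0.0, -1.0]]
force: [-0.3, 0.2, 0.4]
opening: 0.576
grasp_force: 0.0
```

Run:
```python
from h import *
im,d=bot.capture("top"); cv2.imwrite("pics/t2.png",im[...,::-1])
for n in("top",):
    for r in bot.pinpoint(n,"amber_slider_center"): u,v=r["xy"][0]*640,r["xy"][1]*400; print(r["p"],u,v,ray(n,u,v,.008))
sd,d=bot.capture("side"); cv2.imwrite("pics/s2.png",sd[...,::-1])
for k,z in(("lid_tab",.037),("amber_slider_center",.008),("lid_hinge",.0225)):
    for r in bot.pinpoint("side",k): u,v=r["xy"][0]*640,r["xy"][1]*400; print(k,r["p"],u,v,ray("side",u,v,z))
print("tabS",blob("side",sd,(225,150,300,220),(20,120,100),(35,255,255),.037))
b=[im[150:250,220:380,::-1],sd[130:230,220:380,::-1]]
cv2.imwrite("pics/tab.png",np.hstack([cv2.resize(x,(400,250),interpolation=cv2.INTER_CUBIC) for x in b]))
# dark plate on mat from black pixels
P=cloud("top",d)
```

```text
0.63 324.22400000000005 206.32000000000002 [0.46588361 0.02020249 0.008     ]
0.63 413.312 161.88 [ 0.62172731 -0.29657668  0.008     ]
0.22 309.18399999999997 145.79999999999998 [0.68321501 0.07097418 0.008     ]
lid_tab 0.66 253.56799999999998 186.20000000000002 [0.4215228  0.25182343 0.037     ]
lid_tab 0.61 179.584 146.92000000000002 [0.39013025 0.64707633 0.037     ]
lid_tab 0.55 187.584 207.52 [0.20669541 0.30925019 0.037     ]
amber_slider_center 0.87 313.6 218.00000000000003 [0.46727577 0.02030698 0.008     ]
amber_slider_center 0.6 430.72 238.0 [ 0.64252344 -0.29070976  0.008     ]
amber_slider_center 0.28 251.328 185.32 [0.44395368 0.29435851 0.008     ]
lid_hinge 0.65 279.296 170.68 [0.55809392 0.27660056 0.0225    ]
lid_hinge 0.58 209.92000000000002 133.68 [0.54458998 0.67555701 0.0225    ]
tabS (array([0.4223, 0.2703]), 54, np.float64(-172.3), [array([423. , 270.5]), array([29.3, 35.7]), np.float64(79.3)])
```

View pics/tab.png

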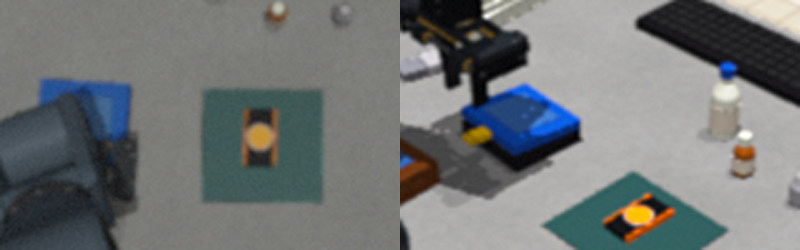

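Emit:
apply_moves(plan=[0,-0.03,-0.5,0,0,0,-0.5,0,0,0,-0.4,0,0,0,-0.22,0,0,0,0,0])

```text
time_s: 11.32
position: [0.414, 0.2711, 0.023]
tcp_rot: [[0.997, -0.071, -0.001], [-0.071, -0.997, -0.001], [-0.001, 0.001, -1.0]]
force: [0.3, -0.4, 0.9]
opening: 0.575
grasp_force: 0.0
```

Emit:
apply_moves(plan=[0,0,0,0,0,0,0,0,0,0,0,0,0,0,0,0], grip=1)

```text
time_s: 11.82
position: [0.4145, 0.2735, 0.024]
tcp_rot: [[0.997, -0.073, 0.002], [-0.073, -0.997, 0.003], [0.001, -0.004, -1.0]]
force: [-1.3, 6.4, 0.2]
opening: 0.226
grasp_force: 30.0
```

Run:
```python
import numpy as np
p=np.linspace(.1157,1.7157,17);h=-134*np.cos(p);z=134*np.sin(p)
d=np.c_[np.diff(h)*.9975,-np.diff(h)*.07,np.diff(z)]/50
print(d.round(2).tolist(),d.sum(0))
```

```text
[[0.04, -0.0, 0.26], [0.07, -0.0, 0.26], [0.1, -0.01, 0.25], [0.12, -0.01, 0.24], [0.14, -0.01, 0.23], [0.17, -0.01, 0.21], [0.19, -0.01, 0.19], [0.2, -0.01, 0.17], [0.22, -0.02, 0.15], [0.23, -0.02, 0.13], [0.25, -0.02, 0.11], [0.25, -0.02, 0.08], [0.26, -0.02, 0.05], [0.27, -0.02, 0.03], [0.27, -0.02, 0.0], [0.27, -0.02, -0.03]] [ 3.0414437  -0.21343465  2.34252846]
```

Emit:
apply_moves(plan=[0.04,0.03,0.26,0,0.07,0,0.26,0,0.1,-0.01,0.25,0,0.12,-0.01,0.24,0,0.14,-0.01,0.23,0,0.17,-0.01,0.21,0,0,0,0,0])

```text
time_s: 12.7
position: [0.446, 0.2714, 0.0974]
tcp_rot: [[0.997, -0.071, -0.001], [-0.071, -0.997, 0.001], [-0.001, -0.001, -1.0]]
force: [-3.8, 4.0, 2.2]
opening: 0.225
grasp_force: 30.0
```

Emit:
apply_moves(plan=[0.19,-0.01,0.19,0,0.2,-0.01,0.17,0,0.22,-0.02,0.15,0,0.23,-0.02,0.13,0,0.25,-0.02,0.11,0,0.25,-0.02,0.08,0,0.26,-0.02,0.05,0,0.27,-0.02,0.03,0,0,0,0,0])

```text
time_s: 13.82
position: [0.542, 0.2647, 0.1443]
tcp_rot: [[0.997, -0.071, 0.004], [-0.071, -0.997, 0.002], [0.004, -0.002, -1.0]]
force: [-1.1, 3.5, 7.6]
opening: 0.225
grasp_force: 30.0
```

Emit:
apply_moves(plan=[0.27,-0.02,0,0,0.27,-0.02,-0.03,0,0.1,0,-0.02,0,0,0,0,0])

```text
time_s: 14.32
position: [0.5751, 0.2625, 0.1425]
tcp_rot: [[0.997, -0.07, 0.007], [-0.071, -0.998, 0.002], [0.007, -0.002, -1.0]]
force: [0.3, 2.6, 8.4]
opening: 0.225
grasp_force: 30.0
```

Emit:
apply_moves(plan=[0,0,0,0,0,0,0,0,0,0,0,0,0,0,0.5,0,0,0,0.6,0,0,0,0,0], grip=-0.2)

```text
time_s: 15.08
position: [0.5733, 0.2625, 0.1963]
tcp_rot: [[0.998, -0.07, 0.005], [-0.07, -0.998, 0.001], [0.005, -0.001, -1.0]]
force: [-0.5, -0.7, -0.7]
opening: 0.592
grasp_force: 0.0
```

Emit:
apply_moves(plan=[-0.3,-0.5,0,0,-0.31,-0.7,0,0,-0.31,-0.72,-0.2,0,-0.31,-0.73,-0.5,0,-0.31,-0.73,-0.5,0,-0.31,-0.73,-0.5,0,-0.3,-0.73,-0.2,0,0,0,0,0], grip=-0.6)

```text
time_s: 16.08
position: [0.4614, 0.0187, 0.0973]
tcp_rot: [[0.997, -0.074, -0.006], [-0.074, -0.997, 0.001], [-0.006, -0.0, -1.0]]
force: [-0.3, -0.8, 0.3]
opening: 0.795
grasp_force: 0.0
```

Run:
```python
from h import *
t=cv2.imread("pics/t2.png")[...,::-1].copy()
for b in((312,185,323,225),(326,185,336,225)): print("strip",blob("top",t,b,(5,90,80),(25,255,255),.011))
im,d=bot.capture("top"); cv2.imwrite("pics/t3.png",im[...,::-1]); np.save("t3.npy",d)
for k in("nest","case","lid_hinge","lid_tab"):
    for r in bot.pinpoint("top",k)[:3]: u,v=r["xy"][0]*640,r["xy"][1]*400; print(k,r["p"],u,v,ray("top",u,v,dict(nest=.017,case=0,lid_hinge=.0225,lid_tab=.156)[k]))
a=im[165:235,215:295,::-1]; cv2.imwrite("pics/nest.png",cv2.resize(a,(640,560),interpolation=cv2.INTER_CUBIC))
P=cloud("top",d)
for v in range(180,222,2): print(v,(P[v,236:272:3,2]*1000).round().astype(int))
```

```text
strip (array([0.4727, 0.0386]), 80, np.float64(178.2), [array([472.1,  36.6]), array([17.4, 73.9]), np.float64(89.4)])
strip (array([0.4707, 0.0052]), 70, np.float64(177.8), [array([471.9,   7.1]), array([14. , 73.9]), np.float64(89.2)])
nest 0.85 236.928 258.68 [0.28662698 0.32093163 0.017     ]
nest 0.85 138.17600000000002 208.07999999999998 [0.46388345 0.66589081 0.017     ]
nest 0.83 253.50400000000002 201.6 [0.48326208 0.26600318 0.017     ]
case 0.91 256.704 196.68 [0.50312229 0.25680598 0.        ]
case 0.86 136.576 206.2 [0.47287561 0.67749858 0.        ]
case 0.68 233.98399999999998 254.88 [0.30035706 0.33369666 0.        ]
lid_hinge 0.88 234.43200000000002 238.48 [0.35528595 0.32963821 0.0225    ]
lid_hinge 0.7 133.12 191.68 [0.52078766 0.68407525 0.0225    ]
lid_hinge 0.62 255.104 180.92 [0.55526531 0.2604462  0.0225    ]
lid_tab 0.97 239.616 278.52000000000004 [0.21986577 0.29188816 0.156     ]
lid_tab 0.82 250.17600000000002 170.68 [0.56407961 0.26215112 0.156     ]
lid_tab 0.7 140.48 228.39999999999998 [0.37985838 0.60904135 0.156     ]
180 [38 25 31 20 22 22 24 28 24 2
[... 340 characters left out ...]
96 [ 22   4   2   8 816 819 813 813 808 811 807 805]
198 [ 22  11   6 815 819 822 819 817 817 814 815 813]
200 [ 12   3   1 818 821 820 823 820 821 822 821 819]
202 [ 14  -1   4 823 828 826 824 823 823 822 825 822]
204 [  2   3   5 824 827 826 824 824 827 826 824 824]
206 [  2   4   3 829 830 830 828 827 830 828 828 826]
208 [ -8   2 822 828 832 831 832 832 830 829 830 826]
210 [ -2  13 826 829 831 833 829 830 828 828 832 830]
212 [  3  -5 829 834 830 831 833 830 830 831 831 830]
214 [  7  17 828 833 830 832 831 830 833 835 830 833]
216 [-10  -1 829 830 830 835 832 835 834 831 830 830]
218 [  0  -2 831 829 831 833 828 833 836 831 830 833]
220 [ -2 816 828 832 834 828 833 831 832 830 831 831]
```

View pics/nest.png

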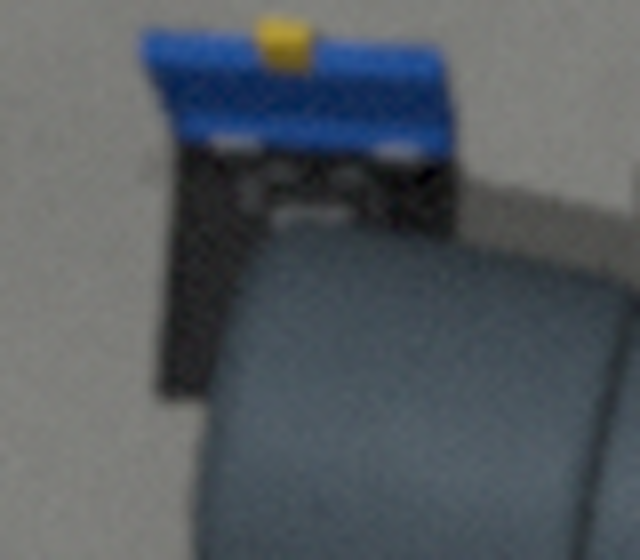

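Emit:
apply_moves(plan=[0.16,0.05,-0.4,0.28,0,0,-0.5,0,0,0,-0.4,0,0,0,-0.3,0,0,0,-0.2,0,0,0,0,0])

```text
time_s: 17.08
position: [0.472, 0.023, 0.0086]
tcp_rot: [[1.0, -0.021, -0.001], [-0.021, -1.0, 0.0], [-0.001, -0.0, -1.0]]
force: [-0.2, -0.2, -0.2]
opening: 0.801
grasp_force: 0.0
```

Emit:
apply_moves(plan=[-0.04,-0.03,-0.06,0,0,0,0,0])

```text
time_s: 17.32
position: [0.47, 0.0211, 0.0063]
tcp_rot: [[1.0, -0.022, 0.0], [-0.022, -1.0, -0.0], [0.0, 0.0, -1.0]]
force: [-0.6, -0.2, -0.3]
opening: 0.8
grasp_force: 0.0
```

Emit:
apply_moves(plan=[0,0,0,0,0,0,0,0,0,0,0,0,0,0,0,0], grip=1)

```text
time_s: 17.82
position: [0.4702, 0.0212, 0.0062]
tcp_rot: [[1.0, -0.021, 0.0], [-0.021, -1.0, -0.0], [0.0, 0.0, -1.0]]
force: [0.1, 1.1, 1.0]
opening: 0.497
grasp_force: 30.0
```

Emit:
apply_moves(plan=[0,0,0.3,0,0,0,0.7,0,0,-0.4,0.6,0,0,-0.8,0,0,0,-0.9,0,0,0,-0.9,0,0,0,0,0,0])

```text
time_s: 18.7
position: [0.4713, -0.1321, 0.0871]
tcp_rot: [[1.0, -0.026, 0.003], [-0.026, -1.0, -0.002], [0.003, 0.002, -1.0]]
force: [-0.2, 0.2, -0.1]
opening: 0.5
grasp_force: 30.0
```

Run:
```python
from h import *
im,d=bot.capture("top"); cv2.imwrite("pics/t4.png",im[...,::-1]); np.save("t4.npy",d)
sd,ds=bot.capture("side"); cv2.imwrite("pics/s4.png",sd[...,::-1])
for c in("top","side"):
  for k in("nest","case","lid_hinge"):
    for r in bot.pinpoint(c,k)[:3]:
        u,v=r["xy"][0]*640,r["xy"][1]*400; p=ray(c,u,v,dict(nest=.017,case=0,lid_hinge=.0225)[k])
        if abs(p[0]-.5)<.1 and abs(p[1]-.26)<.06: print(c,k,r["p"],u,v,p)
print(bot.read_state()["time_s"])
a=im[165:235,215:295,::-1]; b=sd[140:215,225:305,::-1]
cv2.imwrite("pics/nest2.png",np.hstack([cv2.resize(x,(400,x.shape[0]*5),interpolation=cv2.INTER_CUBIC)[:350] for x in(a,b)]))
```

```text
top nest 0.96 253.56799999999998 202.0 [0.48185559 0.26576856 0.017     ]
top case 0.58 254.528 199.4 [0.49352169 0.26437078 0.        ]
top lid_hinge 0.76 252.224 183.48 [0.54628154 0.27040413 0.0225    ]
side nest 0.86 267.712 177.48 [0.50634954 0.27994904 0.017     ]
side case 0.63 264.192 182.32 [0.4936812  0.28558896 0.        ]
side lid_hinge 0.94 280.0 171.2 [0.5575894  0.27236833 0.0225    ]
19.1
```

View pics/nest2.png

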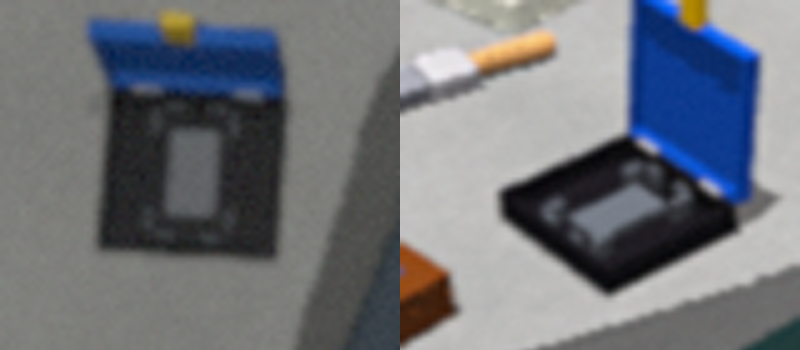

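Run:
```python
from h import *
im=cv2.imread("pics/t4.png")[...,::-1].copy(); sd=cv2.imread("pics/s4.png")[...,::-1].copy()
for lo in(85,95,105): print("blockT",lo,blob("top",im,(243,186,264,213),(0,0,lo),(180,120,255),.012))
for lo in(85,100): print("blockS",lo,blob("side",sd,(252,172,284,194),(0,0,lo),(180,120,255),.012))
print("baseT",blob("top",im,(230,178,280,225),(0,0,0),(180,255,62),.020))
print("stripsS",blob("side",sd,(300,190,420,260),(5,120,100),(25,255,255),.089))
a=sd[180:270,300:420,::-1]; b=im[150:230,330:410,::-1]
cv2.imwrite("pics/hand.png",np.hstack([cv2.resize(a,(480,360),interpolation=cv2.INTER_CUBIC),cv2.resize(b,(320,320),interpolation=cv2.INTER_CUBIC)[:0+360] if 0 else cv2.resize(b,(320,360),interpolation=cv2.INTER_CUBIC)]))
# project expected strip corner points for TCP-centred slider
K,R,t=cam("side")
import math
yaw=math.radians(-1.4)
for dx,dy in((-.04,-.022),(.04,-.022),(-.04,.022),(.04,.022)):
    p=np.array([.4713+dx*math.cos(yaw)-dy*math.sin(yaw),-.1321+dx*math.sin(yaw)+dy*math.cos(yaw),.094])
    q=K@(R@p+t); print((q[:2]/q[2]).round(1), ((q[:2]/q[2]-[300,180])*4).round())
```

```text
blockT 85 (array([0.4926, 0.268 ]), 149, np.float64(176.1), [array([493.1, 268.4]), array([31.9, 57.9]), np.float64(85.7)])
blockT 95 (array([0.4927, 0.2681]), 121, np.float64(174.9), [array([491.5, 268.3]), array([27.9, 52.9]), np.float64(89.5)])
blockT 105 (array([0.4896, 0.2579]), 1, np.float64(nan), [array([489.6, 257.9]), array([0., 0.]), np.float64(0.0)])
blockS 85 (array([0.4932, 0.2646]), 117, np.float64(-176.6), [array([493.3, 263.3]), array([39.5, 64.3]), np.float64(88.0)])
blockS 100 (array([0.4931, 0.2646]), 102, np.float64(-174.9), [array([492.7, 264.5]), array([37.3, 62.9]), np.float64(88.0)])
baseT (array([0.4909, 0.2676]), 905, np.float64(88.8), [array([490.7, 267.2]), array([121.3, 110.6]), np.float64(86.4)])
stripsS (array([ 0.4796, -0.1237]), 79, np.float64(-135.9), [array([ 481.8, -120.5]), array([44.5, 28.5]), np.float64(44.3)])
[350.5 228.4] [202. 194.]
[369.2 215.3] [277. 141.]
[338.5 220.9] [154. 164.]
[357.4 208.4] [229. 114.]h.py:24: RuntimeWarning: Degrees of freedom <= 0 for slice
  w,V=np.linalg.eigh(np.cov(P.T)); a=np.degrees(np.arctan2(V[1,1],V[0,1]))
  c *= np.true_divide(1, fact)
  c *= np.true_divide(1, fact)
```

View pics/hand.png

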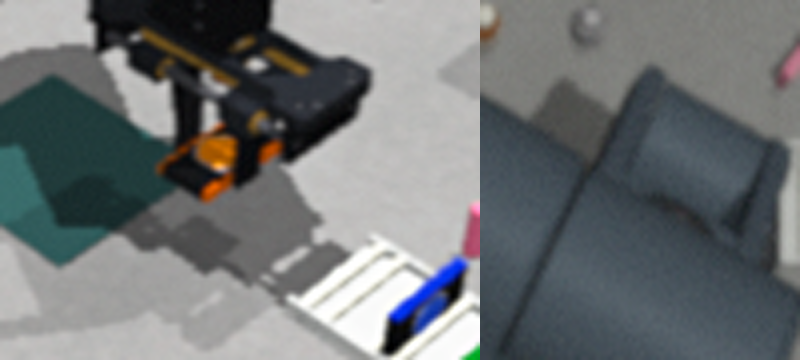

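Run:
```python
from h import *
sd=cv2.imread("pics/s2.png")[...,::-1].copy(); im=cv2.imread("pics/t2.png")[...,::-1].copy()
def pts(n,im,box,z,lo):
    hsv=cv2.cvtColor(im,cv2.COLOR_RGB2HSV); m=cv2.inRange(hsv,lo,(25,255,255)); b=np.zeros_like(m); b[box[1]:box[3],box[0]:box[2]]=1
    v,u=np.nonzero(m*b); return np.array([ray(n,a,c,z)[:2] for a,c in zip(u,v)])
for n,i,box,z in(("side",sd,(290,195,345,235),.012),("top",im,(305,185,345,225),.012)):
    for s in(90,140):
        P=pts(n,i,box,z,(5,s,80)); ex=np.array([.9997,-.024]); x=P@ex
        print(n,s,len(P),x.min().round(4),x.max().round(4),((x.min()+x.max())/2).round(4),P[:,1].min().round(4),P[:,1].max().round(4))
        c=(P-P.mean(0)); near=np.abs(P[:,1]-.021)<.010; print("  glass",near.sum(),P[near].mean(0).round(4))
```

```text
side 90 207 0.4289 0.5142 0.4716 -0.0094 0.0473
  glass 51 [0.4764 0.0215]
side 140 184 0.4289 0.5129 0.4709 -0.0083 0.0463
  glass 44 [0.4761 0.0221]
top 90 179 0.4339 0.5084 0.4712 -0.0004 0.0458
  glass 48 [0.4724 0.0212]
top 140 81 0.4375 0.5049 0.4712 0.0031 0.0456
  glass 37 [0.4721 0.0215]
```

Emit:
apply_moves(plan=[0,0.5,0,0,0,0.75,0,-0.05,0.04,0.75,0,-0.05,0.04,0.75,0,-0.05,0.04,0.75,0,-0.05,0.06,0.75,0,-0.06,0.06,0.75,0,0,0.06,0.75,0,0,0.06,0.75,0,0,0.04,0.75,0,0,0,0.75,-0.4,0,0,0,0,0])

```text
time_s: 20.6
position: [0.4885, 0.2737, 0.0648]
tcp_rot: [[0.998, -0.062, -0.002], [-0.062, -0.998, -0.0], [-0.002, 0.001, -1.0]]
force: [-0.0, 0.3, -0.7]
opening: 0.496
grasp_force: 30.0
```

Emit:
apply_moves(plan=[0,0,0,0])

```text
time_s: 20.72
position: [0.4894, 0.2712, 0.0659]
tcp_rot: [[0.998, -0.065, -0.001], [-0.065, -0.998, -0.001], [-0.001, 0.001, -1.0]]
force: [0.1, 0.1, -0.7]
opening: 0.5
grasp_force: 30.0
```

Emit:
apply_moves(plan=[0.02,-0.03,-0.2,0,0,0,-0.3,0,0,0,-0.2,0,0,0,0,0,0,0,0,0])

```text
time_s: 21.35
position: [0.4912, 0.2697, 0.0309]
tcp_rot: [[0.998, -0.067, -0.0], [-0.067, -0.998, -0.0], [-0.0, 0.0, -1.0]]
force: [-0.3, 0.6, -0.1]
opening: 0.496
grasp_force: 30.0
```

Emit:
apply_moves(plan=[0,-0.035,-0.06,0,0,0,-0.08,0,0,0,-0.08,0,0,0,-0.05,0,0,0,0,0,0,0,0,0])

```text
time_s: 22.1
position: [0.4911, 0.268, 0.0176]
tcp_rot: [[0.998, -0.067, 0.0], [-0.067, -0.998, 0.0], [0.0, -0.0, -1.0]]
force: [-0.1, 0.2, -0.6]
opening: 0.499
grasp_force: 30.0
```

Emit:
apply_moves(plan=[0,0,-0.03,0,0,0,-0.015,0,0,0,0,0,0,0,0,0])

```text
time_s: 22.6
position: [0.4911, 0.268, 0.0153]
tcp_rot: [[0.998, -0.067, 0.0], [-0.067, -0.998, 0.0], [0.0, -0.0, -1.0]]
force: [-0.5, 0.5, 0.0]
opening: 0.498
grasp_force: 30.0
```

Emit:
apply_moves(plan=[0,0,0,0,0,0,0,0,0,0,0,0,0,0,0.4,0,0,0,0.8,0,-0.3,-0.8,0.8,0,-0.5,-0.9,0.5,0,-0.5,-0.9,0,0,-0.5,-0.9,0,0,0,0,0,0], grip=-0.4)

```text
time_s: 23.85
position: [0.3985, 0.0911, 0.1404]
tcp_rot: [[0.997, -0.071, -0.003], [-0.071, -0.997, -0.0], [-0.003, 0.0, -1.0]]
force: [0.4, -0.5, 0.7]
opening: 0.702
grasp_force: 0.0
```

Run:
```python
from h import *
im,d=bot.capture("top"); sd,ds=bot.capture("side"); np.save("t5.npy",d)
cv2.imwrite("pics/t5.png",im[...,::-1]); cv2.imwrite("pics/s5.png",sd[...,::-1])
for r in bot.pinpoint("side","amber_slider_center")[:2]: u,v=r["xy"][0]*640,r["xy"][1]*400; print(r["p"],ray("side",u,v,.017))
a=im[165:235,215:295,::-1]; b=sd[140:210,225:305,::-1]
cv2.imwrite("pics/nest3.png",np.hstack([cv2.resize(x,(400,350),interpolation=cv2.INTER_CUBIC) for x in(a,b)]))
```

```text
0.73 [ 0.64996283 -0.28064706  0.017     ]
0.48 [0.48748088 0.2617005  0.017     ]
```

View pics/nest3.png

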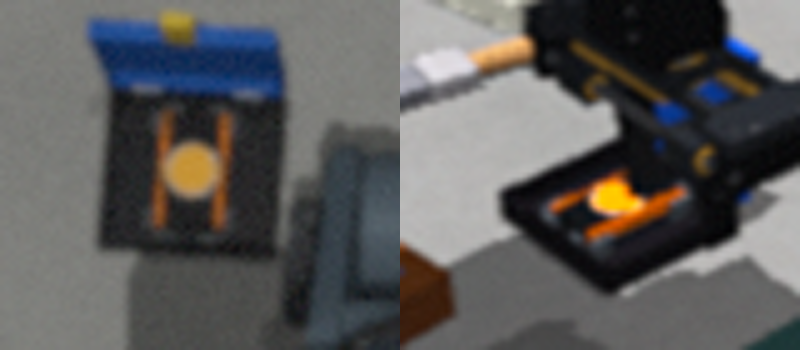

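The slider sits inside all four stops. Now I'll regrip the tab and close the lid.

Emit:
apply_moves(plan=[0,0,0.6,0,0.2,0.2,0.6,0,0.55,0.53,0,0,0.55,0.53,0,0,0.55,0.53,0,0,0.55,0.53,0,0,0.55,0.53,0,0,0.55,0.53,0,0,0,0,0,0,0,0,0,0], grip=-0.15)

```text
time_s: 25.25
position: [0.5751, 0.2628, 0.1996]
tcp_rot: [[0.998, -0.065, -0.002], [-0.065, -0.998, -0.001], [-0.002, 0.001, -1.0]]
force: [-0.5, -0.1, -0.5]
opening: 0.578
grasp_force: 0.0
```

Emit:
apply_moves(plan=[0,0,-0.4,0,0,0,-0.4,0,0,0,-0.3,0,0,0,0,0])

```text
time_s: 25.75
position: [0.5747, 0.2614, 0.1441]
tcp_rot: [[0.998, -0.067, -0.003], [-0.067, -0.998, -0.001], [-0.003, 0.001, -1.0]]
force: [-0.5, -1.0, -0.4]
opening: 0.577
grasp_force: 0.0
```

Emit:
apply_moves(plan=[0,0,0,0,0,0,0,0,0,0,0,0,0,0,0,0], grip=1)

```text
time_s: 26.25
position: [0.5764, 0.2625, 0.1457]
tcp_rot: [[0.998, -0.067, 0.001], [-0.067, -0.998, 0.001], [0.001, -0.001, -1.0]]
force: [-0.1, -0.5, 1.4]
opening: 0.223
grasp_force: 30.0
```

Run:
```python
import numpy as np
p=np.linspace(1.755,.034,18);h=-136*np.cos(p);z=136*np.sin(p)
d=np.c_[np.diff(h)*.9975,-np.diff(h)*.07,np.diff(z)]/50
print(d.round(2).tolist(),d.sum(0), (d[:12].sum(0)*.05).round(4),(d.sum(0)*.05).round(4))
```

```text
[[-0.27, 0.02, 0.04], [-0.27, 0.02, 0.01], [-0.27, 0.02, -0.02], [-0.27, 0.02, -0.05], [-0.26, 0.02, -0.07], [-0.26, 0.02, -0.1], [-0.24, 0.02, -0.13], [-0.23, 0.02, -0.15], [-0.21, 0.02, -0.17], [-0.2, 0.01, -0.19], [-0.18, 0.01, -0.21], [-0.15, 0.01, -0.23], [-0.13, 0.01, -0.24], [-0.1, 0.01, -0.25], [-0.08, 0.01, -0.26], [-0.05, 0.0, -0.27], [-0.02, 0.0, -0.27]] [-3.20859177  0.22516433 -2.581522  ] [-0.1412  0.0099 -0.0638] [-0.1604  0.0113 -0.1291]
```

Emit:
apply_moves(plan=[-0.27,0.02,0.03,0,-0.27,0.02,0.01,0,-0.27,0.02,-0.02,0,-0.27,0.02,-0.05,0,-0.26,0.02,-0.07,0,-0.26,0.02,-0.1,0,-0.24,0.02,-0.13,0,-0.23,0.02,-0.15,0,0,0,0,0])

```text
time_s: 27.38
position: [0.4706, 0.2698, 0.1205]
tcp_rot: [[0.998, -0.066, -0.003], [-0.066, -0.998, -0.001], [-0.003, 0.001, -1.0]]
force: [1.7, 0.1, -1.3]
opening: 0.228
grasp_force: 30.0
```

Emit:
apply_moves(plan=[-0.21,0.02,-0.17,0,-0.2,0.01,-0.19,0,-0.18,0.01,-0.21,0,-0.15,0.01,-0.23,0,-0.13,0.01,-0.24,0,0,0,0,0])

```text
time_s: 28.12
position: [0.428, 0.2728, 0.068]
tcp_rot: [[0.998, -0.067, -0.003], [-0.067, -0.998, -0.001], [-0.003, 0.001, -1.0]]
force: [1.2, -2.7, -1.1]
opening: 0.223
grasp_force: 30.0
```

Emit:
apply_moves(plan=[-0.1,0.01,-0.25,0,-0.08,0.01,-0.26,0,-0.05,0,-0.25,0,-0.02,0,-0.14,0,0,0,0,0])

```text
time_s: 28.75
position: [0.4161, 0.2737, 0.0234]
tcp_rot: [[0.998, -0.067, -0.001], [-0.067, -0.998, -0.001], [-0.001, 0.001, -1.0]]
force: [1.8, -5.1, -0.0]
opening: 0.223
grasp_force: 30.0
```

Emit:
apply_moves(plan=[-0.01,0,-0.08,0,0,0,-0.06,0,0,0,0,0])

```text
time_s: 29.12
position: [0.4159, 0.2737, 0.0187]
tcp_rot: [[0.998, -0.067, -0.0], [-0.067, -0.998, -0.0], [0.0, 0.0, -1.0]]
force: [-0.8, -6.4, 14.7]
opening: 0.223
grasp_force: 30.0
```

Emit:
apply_moves(plan=[0,0,0,0,0,0,0,0,0,0,0,0,0,0,0.5,0,0,0,0.5,0,0,0,0,0], grip=-0.2)

```text
time_s: 29.88
position: [0.4171, 0.2747, 0.0685]
tcp_rot: [[0.998, -0.067, 0.003], [-0.067, -0.998, 0.001], [0.003, -0.002, -1.0]]
force: [0.8, -0.7, 0.5]
opening: 0.595
grasp_force: 0.0
```

Emit:
apply_moves(plan=[0,0,0,0,0,0,0,0,0,0,0,0,0,0,0,0,0,0,-0.3,0,0,0,-0.2,0,0,0,-0.05,0,0,0,0,0], grip=1)

```text
time_s: 30.88
position: [0.4159, 0.2739, 0.0393]
tcp_rot: [[0.998, -0.067, -0.001], [-0.067, -0.998, -0.0], [-0.001, 0.0, -1.0]]
force: [-0.4, -0.2, 0.7]
opening: 0.005
grasp_force: 0.0
```

Emit:
apply_moves(plan=[0,0,-0.08,0,0,0,-0.06,0,0,0,-0.03,0,0,0,0,0])

```text
time_s: 31.38
position: [0.4163, 0.2741, 0.0327]
tcp_rot: [[0.998, -0.066, 0.001], [-0.066, -0.998, 0.0], [0.001, -0.0, -1.0]]
force: [-1.9, -1.3, 12.0]
opening: 0.006
grasp_force: 5.9
```

The tab stops at 32.7 mm under 12 N, so the lid is on its stop. I'll retreat and check.

Emit:
apply_moves(plan=[0,0,0.4,0,0,0,0.8,0,0,-0.5,0.8,0,0,-0.8,0.4,0,0,-0.9,0,0,0,-0.9,0,0,0,-0.9,0,0,0,-0.9,0,0,0,-0.9,0,0,0,0,0,0,0,0,0,0])

```text
time_s: 32.75
position: [0.4157, -0.0156, 0.1513]
tcp_rot: [[0.998, -0.067, -0.001], [-0.067, -0.998, 0.001], [-0.001, -0.001, -1.0]]
force: [-0.1, 0.1, -0.3]
opening: 0.004
grasp_force: 0.0
```

Run:
```python
from h import *
im,d=bot.capture("top"); sd,ds=bot.capture("side")
P=cloud("top",d)
for n,(u,v) in dict(lidfront=(252,209),lidback=(253,187),tab=(251,220)).items(): print(n,np.median(P[v-1:v+2,u-2:u+3].reshape(-1,3),0).round(4))
print(bot.read_state()["time_s"])
a=im[130:250,190:450,::-1]; b=sd[110:300,200:460,::-1]
cv2.imwrite("pics/end.png",np.vstack([cv2.resize(a,(520,240)),cv2.resize(b,(492,360))[:, :] if 0 else cv2.resize(b,(520,350))]))
```

```text
lidfront [0.4551 0.269  0.0356]
lidback [0.5318 0.266  0.0343]
tab [0.4178 0.2723 0.0327]
32.85
```

View pics/end.png

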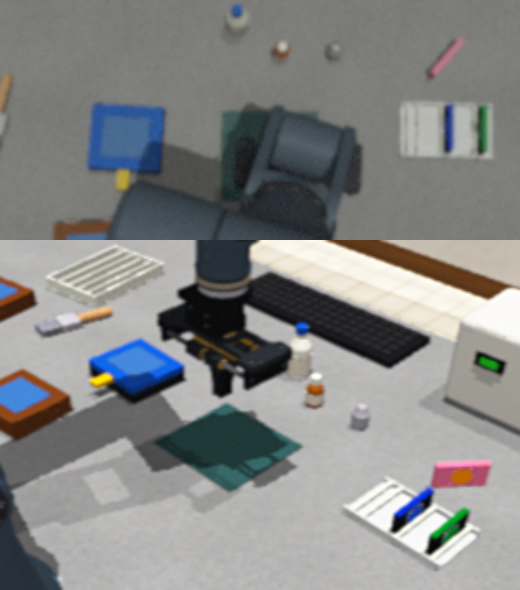

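The lid is shut (tab top 33 mm, lid top 35 mm). The green and blue sliders are still in the rack, the bystanders are undisturbed, and the arm is clear of everything.

```bash
python3 -c "
from rig import bot; print(bot.hand_in())"
```

```text
the job is handed in; nothing more can be done
None
```

The amber slider is flat in the nest of the case with the lid shut, the green and blue sliders are still in the rack, and I handed the job in at about 33 s.

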